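Clamp a rubber stopper in the boring jig

TASK

Get the black rubber stopper on the boring jig ready for boring: with the fingertips push it along the jig plate, without lifting it or tipping it over, between its guide rails, until it sits fully home against the end stop. Then push the toggle clamp's raised handle down past its dead point until it snaps into lock, so that the clamp's foot presses on the stopper. Leave the things standing round the jig alone.

Things in the scene. Friction and masses are not known exactly. Their poses are not given: they have to be found in the camera images.
- jig: boring jig fixed to the table: bare aluminium plate 225 x 90 x 10 mm with two low guide rails, an end stop and a toggle clamp, all steel. Origin on the table under the clamp; x runs along the plate from the rails to the clamp and on to the side where the handle comes down, y across, z up. Plate x = -165 to +60 mm, top at z = 10 mm. Clamp bracket: x = -15 to +31 mm, 24 mm wide, top at z = 62 mm
- seat (a point): where the centre of the stopper's underside lies when home: on the plate top, 85 mm from the jig's origin towards its -x; axes as the jig's. End stop: flat face across the plate 13 mm from here towards +x, 50 mm wide, 18 mm high above the plate, 10 mm thick. Guide rails: along x, 29 mm apart, 8 mm wide, 5 mm high above the plate, from the end stop to the plate's -x end. Push the stopper along +x, above the rails
- stopper: the black rubber stopper to clamp, the only one on the jig: tapered, 26 mm across and 26 mm high (collides as an upright cylinder 26 mm across), about 20 g, standing on the plate between the guide rails, 30 to 60 mm short of its seat. Origin at the centre of its underside, z up
- handle (a joint): clamp handle angle, rad: 0 fully open (raised 1.0 rad above level, on the jig's +x side), grows as it is pushed down, 0.95 locked (0.05 rad above level, hard stop); angle above level = 1.0 - value. Starts open. A spring resists by up to 0.8 Nm (9 N at the grip), most near 0.35; past the dead point at 0.70 it pulls the handle into lock; let go earlier, it springs back up
- handle_pivot (a point): hinge axis of the handle (parallel to the jig's y), 18 mm from the jig's origin towards +x and 55 mm above the table; axes as the jig's
- handle_grip (a point): point on the centre line of the handle's round black rubber grip, 95 mm from the pivot, on which to push. The grip is 18 mm thick and spans 51 to 125 mm from the pivot; the steel shank below it is 10 mm thick. x runs along the handle away from the pivot, z is square to it on the upper side, where one pushes
- holddown: hold-down arm of the clamp, 11 mm wide, reaching 95 mm from its pivot, which is its origin (jig x = -5 mm, 60 mm above the table). Open, it stands nearly upright, its end about 155 mm above the table, its foot towards the jig's -x; no part of it is then beyond jig x = -50 mm. It swings down over the seat as the handle goes down
- press_foot: sprung rubber-tipped foot under the end of the hold-down arm, 18 mm across, origin at the centre of its pressing face; in lock it stands on the stopper's top, 36 mm above the table, pressing with 2 to 3 N
- small_stopper: bystander: smaller black rubber stopper 22 mm across and high, standing on the table off the jig; origin under its centre
- tape: bystander: roll of brown tape lying flat, 96 mm across, 48 mm high; origin under its centre
- lamp: bystander: round glass spirit lamp 73 mm across, 72 mm high; origin under its centre
Things that resemble listed ones, but are neither listed nor needed, are in the scene too. Leave any blue, brown or red look-alike of the stopper alone.

How it is judged (in metres and radians):
On the way, in this order (a step that is already met when the one before it is completed fails the run):
1. the stopper stands home against the end stop while the clamp is still open (horizontal distance between stopper and seat below 0.004 m and value of joint handle below 0.5 rad), for 0.2 s.
2. the handle has passed its dead point and snapped into lock (value of joint handle above 0.9 rad), for 0.2 s.
At the end, for the whole second after the job is handed in: The stopper stands upright (within 0.1 rad) and at rest within 4 mm of its seat against the end stop, the handle is in lock (joint above 0.90 rad) and the clamp's foot presses on the stopper with more than 1.2 N (horizontal distance between stopper and seat below 0.004 m and value of joint handle above 0.9 rad and angle between stopper's own z axis and vertical below 0.1 rad and contact force between press_foot and stopper above 1.2 N and linear speed of stopper below 0.01 m/s); the robot touches nothing.
It fails at once if the stopper is lifted more than 8 mm off the plate (z of stopper in the frame of jig above 0.018 m).
It fails at once if the stopper is tipped over (more than 0.5 rad) or pushed off the plate (angle between stopper's own z axis and vertical above 0.5 rad or z of stopper in the frame of jig below 0.003 m).
It fails at once if a bystander is moved more than 20 mm (distance of any of small_stopper, tape, lamp from where it was at the start of the episode above 0.02 m).
It also fails if it takes over 48 s, if anything falls off the work surface, if the arm or the gripper's body presses on something with over 40 N, if the wrist force passes 120 N, or if a joint passes its speed limit or range.

ROBOT

A 6-joint arm with a two-finger parallel gripper is mounted at the origin on a cart in front of the work surface, level with it; the furniture and walls round the work are solid. World frame = base frame: x ahead of the robot, y to its left, z up, the work surface at z = 0. Lengths are in m, angles in degrees, forces in N, time in s.
With the tool pointing down it reaches from about 0.275 to 1 m from the base axis. Payload 8.4 kg.
Tool frame: the origin (TCP) lies on the centre line of the jaws, within the pads' length; the fingertips stand env.tip_extent ahead of it and the grasp point (between the pads) is the TCP (env.tip_extent is the distance from the TCP to the fingertips, in m); z points along the fingers, y is the direction in which the jaws open and shut (so a half turn about z gives the same grasp; the last joint's range is limited). The gripper opens to 85 mm and grips with 20 to 120 N. Pads are 22 mm wide; open, the fingers measure 114 mm over their backs; the gripper's body (76 mm by 85 mm) begins 54 mm behind the grasp point. The pads swing forward as they close: fully open they stand 13 mm farther back than shut.
Start: joints at [-72.216, 20.225, 93.587, -0, 66.188, -0.138], TCP at [0.192, -0.595, 0.25] pointing down, gripper open.
Joint ranges: [-150.9, 150.9], [-52.94, 120.26], [3.33, 152.33], [-74.26, 254.26], [0, 154.13], [-172.89, 172.89]. Speed limits (degrees/s): [127.2, 127.2, 159.86, 180, 180, 180].

INTERFACE

Orientations are given as [roll, pitch, yaw] about the fixed x, y, z axes, in that order (R = Rz(yaw) Ry(pitch) Rx(roll)).
In Python, from workcell import telemetry, capture, camera_info, ticket, env gives the robot as it stands.
- The arm moves only by the tool arm_command, never from a script. Its argument "series" is a list of rows, each a list of 7 numbers: the closure, from 0 (fully open) to 1 (shut), then the shift along the world's x, y, z in m, then the turn, a rotation vector about the world's x, y, z in degrees. A call has 1 to 8 rows; each row shifts and turns the commanded pose from where the row before left it; what a row does not reach is not made up. A row lasts 1/8 s, in which the tool goes at most 62.5 mm and 10.7 degrees, less where a joint would pass 70% of its speed; a pose out of reach is approached as far as the arm can. A call with a gripper value outside its range is refused whole. The fingers move at their own pace and stop on an object; the grip force is fixed at half the most. Time passes only in rows, so rows that do not move let the fingers close. It gives the time, the measured TCP pose, the force and the opening at its end, in the units of the state.
- telemetry.observe(): the state, without advancing time (a new reading comes with each control period).
- capture(name): name is "side" or "top" or "wrist"; returns the picture (400x640x3 uint8, red, green, blue); there is no depth.
- camera_info(name): a dict with "fov_y" (degrees; the focal length in pixels is half the picture's height over the tangent of half this angle, whatever the lens; pixels are square), "cx", "cy" (the principal point, pixels), "world_from_camera" (4x4, takes a point from camera to world coordinates). Camera axes: x right, y up, looking along -z (the intrinsics and any distortion apply to the point x, -y, -z); pixel columns grow to the right and rows downward; lengths in m; the calibration is good to about 2 mm. A picture is of the moment at which its call begins: read the wrist's pose just before it. camera_info takes no time and is no camera call; for the wrist camera it gives the pose at the moment of the call.
- ticket.hand_in(): hands the job in, once; it reports no verdict.
The state is a dict: "clock": time; "joints": joint angles; "qd": joint speeds; "effort": joint torques, N m; "eef_pos": TCP position; "tcp_rot": TCP orientation; "contact_force": force on the tool from outside, world axes, zero at the start; "wrist_torque": the same for the moment, N m; "width": finger opening in m.
Only numpy, scipy, OpenCV 4.12 (cv2) and the standard library are available. Lean on these libraries where they do the work, as an engineer would, in place of code of your own. Each camera call takes 0.05 s, during which the arm holds its last target.

## Working session

There is one attempt and no reset: what is moved stays moved. The work goes in short steps, Python scripts to look and compute and a tool call to move; the robot and the scene stay as the last step left them, time stands still between calls to the robot, and variables do not carry over. Pictures are saved under pics/ and viewed, and the job is handed in when it is done.

Besides the shell and the picture viewer there is one more tool, called after "Call:" by a JSON object that holds its "name" and its "arguments", one argument or row to a line. arm_command: Moves the arm, as the interface text tells. Its arguments: {"type":"object","properties":{"series":{"type":"array"}},"required":["series"]}

```bash
mkdir -p pics; ls
python3 - <<'E'
from workcell import telemetry, capture, camera_info, ticket, env
import cv2, numpy as np
print(telemetry.observe()); print(env.tip_extent)
for n in ("side","top","wrist"):
    i=camera_info(n); print(n,{k:(np.round(v,4).tolist() if k=="world_from_camera" else v) for k,v in i.items()})
    cv2.imwrite(f"pics/{n}0.png",capture(n)[:,:,::-1])
E
```

```text
pics
{'clock': 0.0, 'joints': array([-7.22157377e+01,  2.02653476e+01,  9.36296545e+01,  2.94489680e-04,
        6.61874531e+01, -1.36573578e-01]), 'qd': array([-0.00794064, -0.06677922, -0.0819767 ,  0.05104215,  0.08761278,
       -0.00314624]), 'effort': array([-2.06538214e-03, -6.05261850e+01, -3.42068160e+01, -2.18614796e-04,
        9.33528703e-03,  2.62637059e-05]), 'eef_pos': array([ 0.19218632, -0.59423965,  0.24952616]), 'tcp_rot': array([-1.79917546e+02, -4.65792827e-04,  1.79207165e+01]), 'contact_force': array([ 0.64370058, -0.05433324, -0.33682556]), 'wrist_torque': array([ 0.04633563, -0.01607579,  0.02762566]), 'width': 0.08553680722240006}
0.019
side {'fov_y': 48.45331290937314, 'cx': 313.81187252808206, 'cy': 193.75833280698143, 'world_from_camera': [[0.9915, 0.0882, -0.0961, 0.4511], [-0.1282, 0.5224, -0.843, -1.0929], [-0.0242, 0.8481, 0.5292, 0.7104], [0.0, 0.0, 0.0, 1.0]]}
top {'fov_y': 45.965339674070506, 'cx': 318.68577969345665, 'cy': 202.601976232701, 'world_from_camera': [[0.0027, 0.9772, -0.2124, 0.3482], [-1.0, 0.0018, -0.0047, -0.1483], [-0.0043, 0.2124, 0.9772, 1.1545], [0.0, 0.0, 0.0, 1.0]]}
wrist {'fov_y': 71.5292553125937, 'cx': 316.7496376129636, 'cy': 197.7572879768573, 'world_from_camera': [[0.3079, 0.905, 0.2935, 0.2679], [-0.9514, 0.2931, 0.0944, -0.5695], [-0.0006, -0.3083, 0.9513, 0.374], [0.0, 0.0, 0.0, 1.0]]}
```

View pics/side0.png

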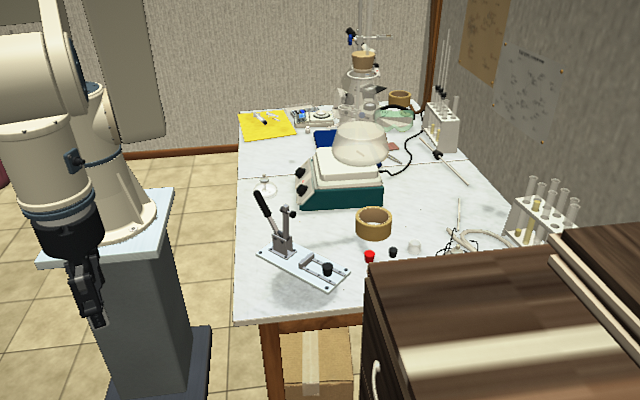

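View pics/top0.png

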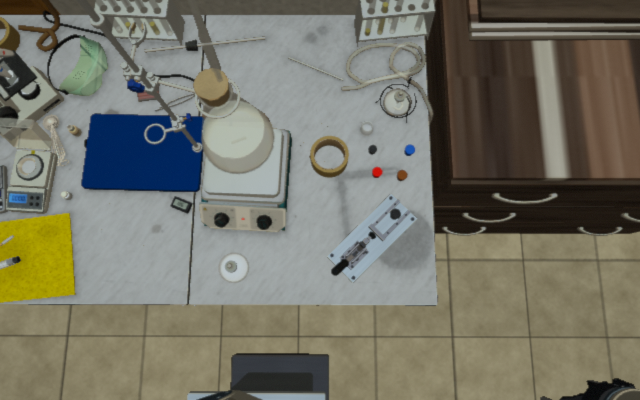

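View pics/wrist0.png

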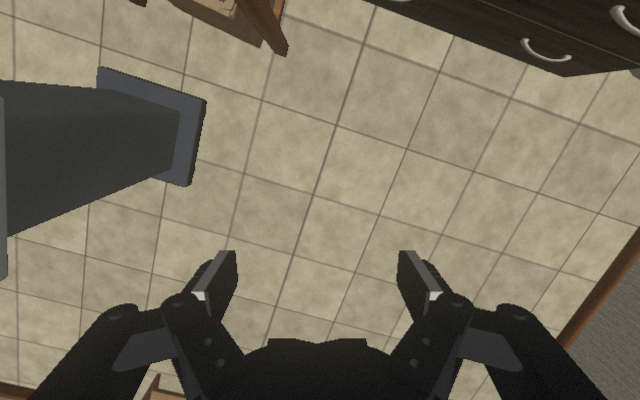

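```bash
cat > h.py <<'E'
from workcell import telemetry, capture, camera_info, ticket, env
import cv2, numpy as np
def K(n,i=None):
    i=i or camera_info(n); f=200/np.tan(np.radians(i["fov_y"]/2)); return f,i["cx"],i["cy"],np.array(i["world_from_camera"])
def ray(n,uv,i=None):
    f,cx,cy,T=K(n,i); d=np.array([(uv[0]-cx)/f,-(uv[1]-cy)/f,-1.]); return T[:3,3],T[:3,:3]@d
def onz(n,uv,z,i=None):
    o,d=ray(n,uv,i); return o+d*(z-o[2])/d[2]
def proj(n,p,i=None):
    f,cx,cy,T=K(n,i); c=T[:3,:3].T@(np.asarray(p)-T[:3,3]); return np.array([cx-f*c[0]/c[2],cy+f*c[1]/c[2]])
def tri(a,b):
    (o1,d1),(o2,d2)=a,b
    A=np.stack([d1,-d2],1); t=np.linalg.lstsq(A,o2-o1,rcond=None)[0]
    p,q=o1+t[0]*d1,o2+t[1]*d2; return (p+q)/2,np.linalg.norm(p-q)
def crop(img,x0,y0,w,h,s,name):
    c=cv2.resize(img[y0:y0+h,x0:x0+w],None,fx=s,fy=s,interpolation=cv2.INTER_CUBIC); cv2.imwrite("pics/"+name,c)
E
python3 - <<'E'
import cv2
from h import crop
crop(cv2.imread("pics/top0.png"),320,185,110,100,6,"topc.png")
crop(cv2.imread("pics/side0.png"),245,180,160,115,5,"sidec.png")
E
```

```text
(no output)
```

View pics/topc.png

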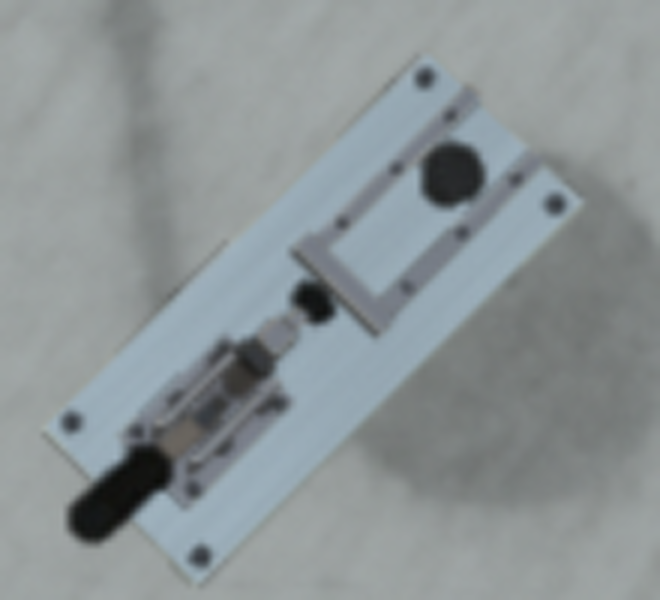

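View pics/sidec.png

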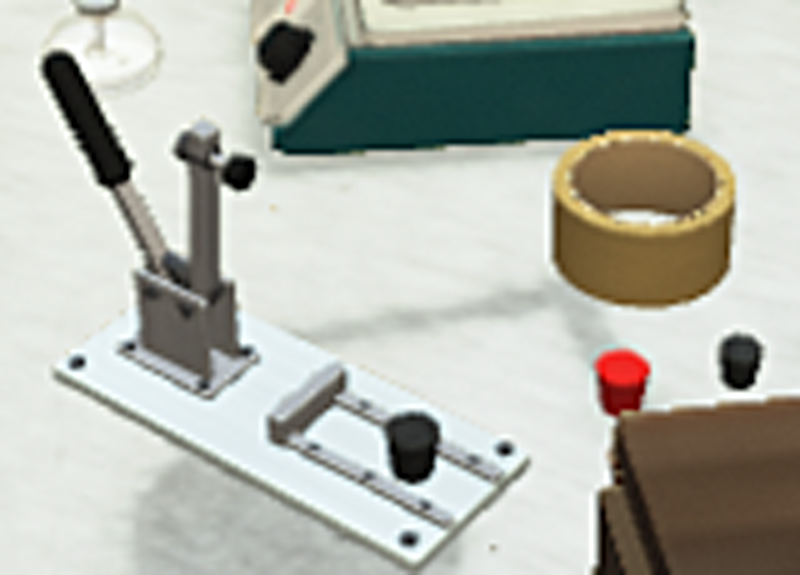

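The only black stopper on the plate is at top (396,214) and side (327,269). It could be confused with small black (373,149), red (377,172), blue (410,150) and brown (402,174), but all of these stand off the jig. In the top view the clamp handle points to the lower left (338,268). Next I measure.

```bash
cat > m.py <<'E'
from h import *
f=lambda x,y,s,x0,y0:((x+.5)/s-.5+x0,(y+.5)/s-.5+y0)
T=lambda x,y:f(x,y,6,320,185); S=lambda x,y:f(x,y,5,245,180)
P=[onz("top",T(*c),.01)[:2] for c in [(43,430),(424,55),(582,203),(198,587)]]
PS=[onz("side",S(*c),.01)[:2] for c in [(54,372),(417,569),(529,459)]]
print("top corners",np.round(P,4).tolist()); print("sides",[np.linalg.norm(P[i]-P[(i+1)%4]) for i in range(4)])
print("side cam corners",np.round(PS,4).tolist())
a=P[0]-P[1]; b=P[3]-P[2]; d=a+b; ex=d/np.linalg.norm(d); ey=np.array([-ex[1],ex[0]])
C=np.mean(P,0); O=C+ex*0.0525   # plate centre x=-52.5mm
yaw=np.degrees(np.arctan2(ex[1],ex[0])); print("O",O,"yaw",yaw, "edge yaws",[np.degrees(np.arctan2(v[1],v[0])) for v in (a,b)])
jig=lambda p:[float(np.dot(p[:2]-O,ex)*1e3),float(np.dot(p[:2]-O,ey)*1e3)]
print("seat",O-ex*.085)
t=onz("top",T(452,175),.036); print("stopper via top z36",t,jig(t))
s=onz("side",S(414,428),.036); print("stopper via side top",s,jig(s))
tr=tri(ray("top",T(452,175)),ray("side",S(414,428))); print("tri",tr)
h,e=tri(ray("top",T(91,522)),ray("side",S(60,68))); print("handle end",h,e,jig(h))
ft,e=tri(ray("top",T(314,302)),ray("side",S(238,172))); print("foot",ft,e,jig(ft))
for nm,uv in (("lamp",(234,267)),("small",(373,149)),("tape",(329,156))): p=onz("top",uv,.03); print(nm,p,jig(p))
for q in [(-98+26,0),(60,45),(60,-45),(-165,45),(-165,-45)]:
    w=O+ex*q[0]/1e3+ey*q[1]/1e3; print(q,w)
E
python3 m.py
```

```text
top corners [[0.464, -0.1627], [0.6199, -0.3211], [0.5575, -0.384], [0.4015, -0.2245]]
sides [np.float64(0.22224915115351385), np.float64(0.0886147725632529), np.float64(0.22316845254963913), np.float64(0.087853870256913)]
side cam corners [[0.4007, -0.2307], [0.5561, -0.3908], [0.6184, -0.3287]]
O [ 0.47395972 -0.23558254] yaw 134.45298984332814 edge yaws [np.float64(134.5499335748609), np.float64(134.35644545404674)]
seat [ 0.53348725 -0.29625769]
stopper via top z36 [ 0.5641302  -0.32691911  0.036     ] [-128.34688792036783, -0.4007902722980037]
stopper via side top [ 0.56470122 -0.32853719  0.036     ] [-129.90182164656449, 0.3247834792810695]
tri (array([ 0.56465059, -0.32712907,  0.03470362]), np.float64(0.0005306068522871407))
handle end [ 0.41752527 -0.17771613  0.15178317] 0.00030040897748164706 [80.82889975321987, -0.24088259110265708]
foot [ 0.49643394 -0.25921791  0.13828859] 0.002081324795512707 [-32.61075691554011, 0.5097549188798364]
lamp [0.43597323 0.05756594 0.03      ] [235.85964043953354, -178.18314408585118]
small [ 0.73005293 -0.27831403  0.03      ] [-209.85098936367595, -152.87992474121322]
tape [ 0.71159697 -0.16825452  0.03      ] [-118.36258147549546, -216.78288607493886]
(-72, 0) [ 0.52438304 -0.28697796]
(60, 45) [ 0.39981816 -0.22426759]
(60, -45) [ 0.46406243 -0.16123845]
(-165, 45) [ 0.55739102 -0.38487828]
(-165, -45) [ 0.62163529 -0.32184914]
```

Run:
```python
from h import *
crop(cv2.imread("pics/top0.png"),400,120,130,130,5,"topcab.png")
crop(cv2.imread("pics/side0.png"),340,220,300,180,2,"sidecab.png")
```

```text
(no output)
```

View pics/topcab.png

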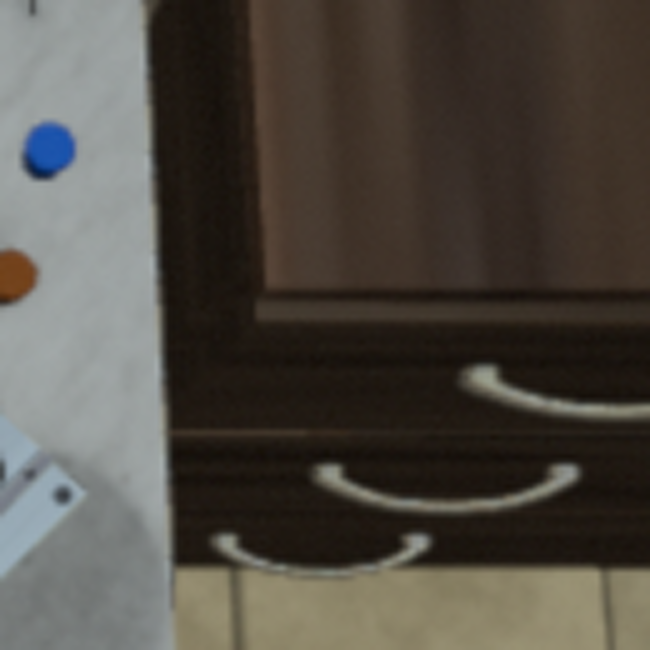

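View pics/sidecab.png

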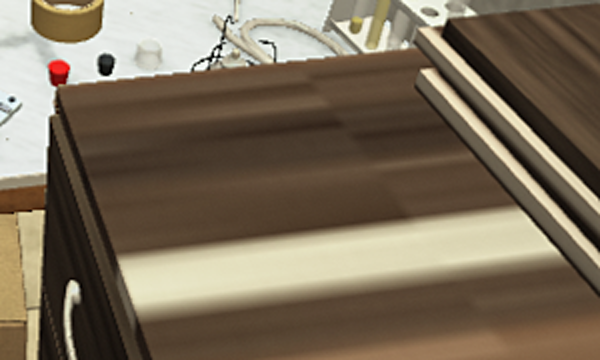

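Run:
```python
from h import *
p=tri(ray("top",(451,184)),ray("side",(370,263.5)));print(p)
print(onz("top",(433.5,205),0), onz("side",(340,315),0))
```

```text
(array([ 0.6240567 , -0.44152249,  0.12655842]), np.float64(0.01762204607332784))
[ 0.59353478 -0.42976075  0.        ] [ 0.57272836 -0.44682617  0.        ]
```

Run:
```python
from h import *
for z in (.05,.08,.1,.13,.15,.2):print(z,onz("top",(451,184),z)[:2],onz("top",(449,130),z)[:2],onz("side",(370,263.5),z)[:2],onz("side",(500,254),z)[:2])
```

```text
0.05 [ 0.63482569 -0.46231844] [ 0.77288099 -0.46521205] [ 0.65715569 -0.35356815] [ 0.95524294 -0.36763458]
0.08 [ 0.62704127 -0.45378908] [ 0.76134667 -0.45660409] [ 0.64779732 -0.38715103] [ 0.93234426 -0.40057851]
0.1 [ 0.62185165 -0.44810284] [ 0.75365712 -0.45086546] [ 0.6415584  -0.40953962] [ 0.91707848 -0.42254113]
0.13 [ 0.61406723 -0.43957349] [ 0.7421228 -0.4422575] [ 0.63220003 -0.4431225 ] [ 0.8941798  -0.45548505]
0.15 [ 0.60887762 -0.43388725] [ 0.73443326 -0.43651887] [ 0.62596112 -0.46551109] [ 0.87891401 -0.47744767]
0.2 [ 0.59590359 -0.41967165] [ 0.71520939 -0.42217228] [ 0.61036383 -0.52148256] [ 0.84074955 -0.53235422]
```

Call:
{"name": "arm_command", "arguments": {
  "series": [
    [1, 0.0492, 0.0305, 0, 0, 0, -7.93],
    [1, 0.0492, 0.0305, 0, 0, 0, -7.93],
    [1, 0.0492, 0.0305, 0, 0, 0, -7.93],
    [1, 0.0492, 0.0305, 0, 0, 0, -7.93],
    [1, 0.0492, 0.0305, 0, 0, 0, -7.93],
    [1, 0.0492, 0.0305, 0, 0, 0, -7.93],
    [1, 0.0492, 0.0305, 0, 0, 0, -7.93],
    [1, 0.0492, 0.0305, 0, 0, 0, -7.93]
  ]
}}

```text
clock: 1.15
eef_pos: [0.5873, -0.3494, 0.2501]
tcp_rot: [180.0, 0.0, -45.8]
contact_force: [0.5, -1.1, -0.1]
width: -0.0003
```

Call:
{"name": "arm_command", "arguments": {
  "series": [
    [1, 0, 0, 0, 0, 0, 0],
    [1, 0, 0, 0, 0, 0, 0]
  ]
}}

```text
clock: 1.4
eef_pos: [0.5855, -0.3505, 0.2497]
tcp_rot: [180.0, 0.1, -45.4]
contact_force: [-0.2, -0.2, 0.7]
width: -0.0
```

Run:
```python
from h import *
i=camera_info("wrist");o=telemetry.observe();print(o["eef_pos"],o["tcp_rot"],o["width"],o["clock"],o["contact_force"],o["joints"]);
cv2.imwrite("pics/wrist1.png",capture("wrist")[:,:,::-1])
cv2.imwrite("pics/side1.png",capture("side")[:,:,::-1])
print({k:(np.round(v,4).tolist()) for k,v in i.items()})
crop(cv2.imread("pics/side1.png"),200,60,240,240,3,"side1c.png")
for p in ([0.53349,-0.29626,.01],[0.5646,-0.327,.036]): print(proj("wrist",p,i))
```

```text
[ 0.58550572 -0.3505243   0.24973616] [ 1.79961587e+02  5.62689998e-02 -4.54052463e+01] -2.3196990317902705e-05 1.4 [-0.17201585 -0.17299249  0.66503213] [-3.10225839e+01  2.53681920e+01  8.59089894e+01 -2.49209099e-02
  6.87868676e+01  1.04391674e+02]
{'fov_y': 71.5293, 'cx': 316.7496, 'cy': 197.7573, 'world_from_camera': [[-0.7119, 0.6678, 0.2172, 0.6415], [-0.7022, -0.677, -0.2202, -0.4065], [-0.0, -0.3093, 0.951, 0.374], [0.0, 0.0, 0.0, 1.0]]}
[316.39849723 221.8722432 ]
[315.9221081  198.27363438]
```

View pics/wrist1.png

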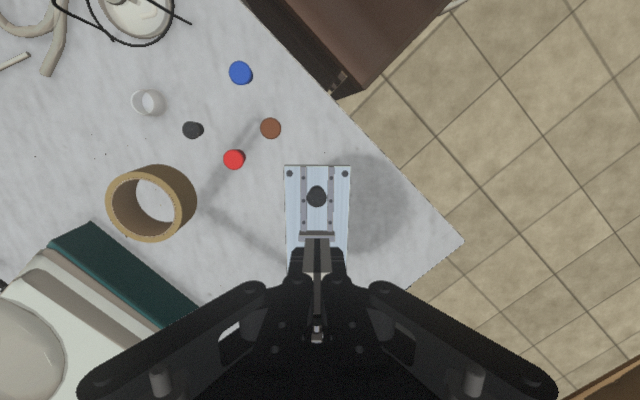

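View pics/side1c.png

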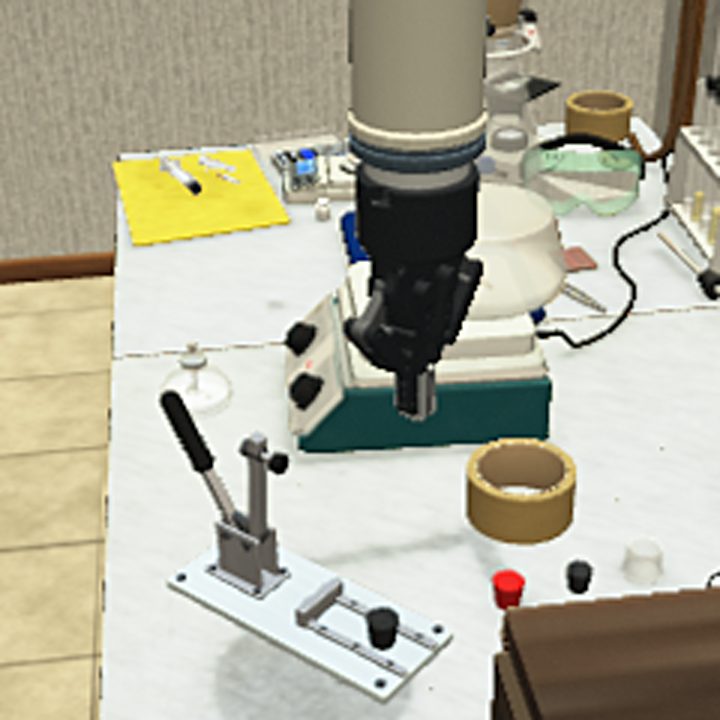

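Run:
```python
from h import *
p=telemetry.observe()["eef_pos"]
for d in (0,.019,.03): print(d,proj("side",p-[0,0,d]))
crop(cv2.imread("pics/side1.png"),310,150,60,60,10,"tip.png")
crop(cv2.imread("pics/wrist1.png"),250,150,130,130,5,"wtip.png")
```

```text
0 [338.34647068 189.34544608]
0.019 [338.29866138 197.42760792]
0.03 [338.27147197 202.02397751]
```

View pics/tip.png

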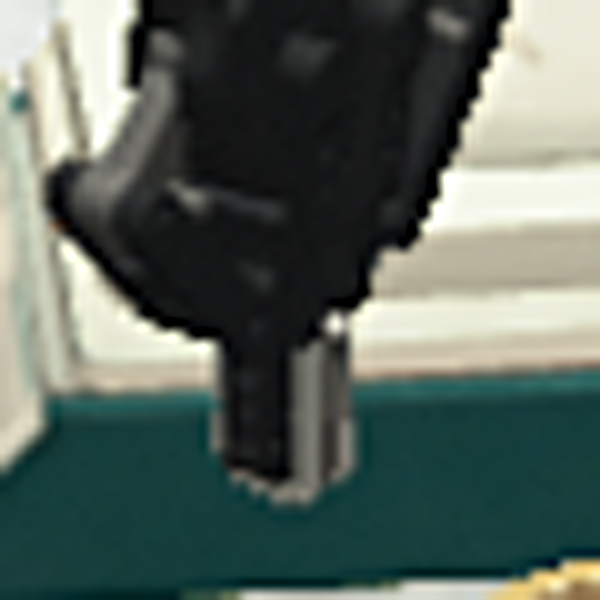

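View pics/wtip.png

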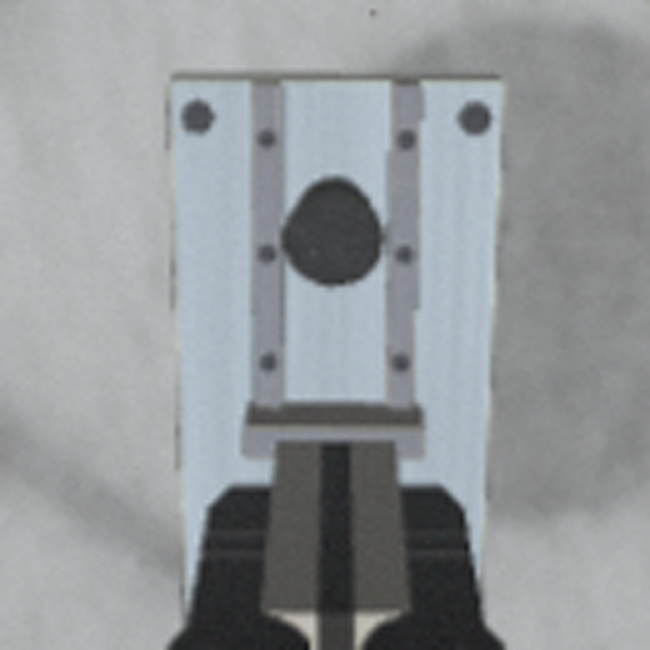

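Call:
{"name": "arm_command", "arguments": {
  "series": [
    [1, 0, 0, -0.055, 0, 0, 0],
    [1, 0, 0, -0.055, 0, 0, 0],
    [1, 0, 0, -0.055, 0, 0, 0],
    [1, 0, 0, -0.03, 0, 0, 0],
    [1, 0, 0, -0.015, 0, 0, 0],
    [1, 0, 0, 0, 0, 0, 0]
  ]
}}

```text
clock: 2.25
eef_pos: [0.5851, -0.3512, 0.04]
tcp_rot: [180.0, 0.1, -45.6]
contact_force: [-0.2, -0.2, -0.3]
width: 0.0001
```

Run:
```python
from h import *
i=camera_info("wrist");o=telemetry.observe();print(o["eef_pos"],o["tcp_rot"],o["contact_force"],o["clock"])
a=capture("wrist")[:,:,::-1]; b=capture("side")[:,:,::-1]
c=cv2.resize(b[130:290,245:405],(400,400),interpolation=cv2.INTER_CUBIC)
cv2.imwrite("pics/v2.png",np.hstack([cv2.resize(a[:, 120:520],(400,400)),c]))
```

```text
[ 0.58514961 -0.35116215  0.03999901] [ 1.79984745e+02  5.84975662e-02 -4.55640443e+01] [-0.16870183 -0.18308189 -0.34917801] 2.25
```

View pics/v2.png

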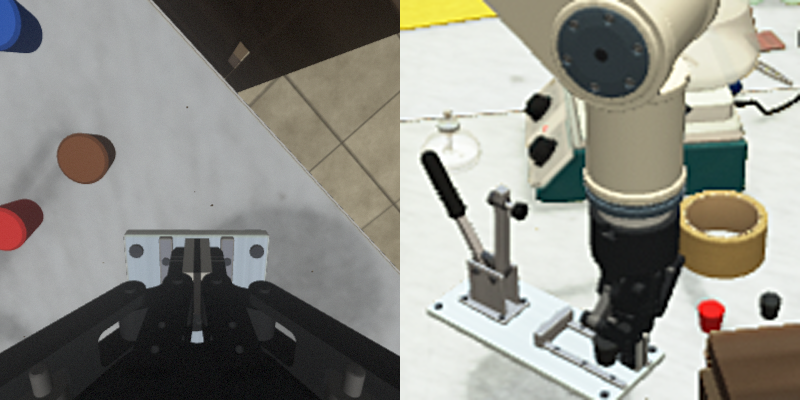

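Call:
{"name": "arm_command", "arguments": {
  "series": [
    [1, 0.001, 0.001, -0.002, 0, 0, 0],
    [1, -0.0035, 0.0036, 0, 0, 0, 0],
    [1, -0.0035, 0.0036, 0, 0, 0, 0],
    [1, -0.0035, 0.0036, 0, 0, 0, 0],
    [1, -0.0035, 0.0036, 0, 0, 0, 0],
    [1, -0.0035, 0.0036, 0, 0, 0, 0],
    [1, -0.0035, 0.0036, 0, 0, 0, 0]
  ]
}}

```text
clock: 3.22
eef_pos: [0.5657, -0.3278, 0.0383]
tcp_rot: [180.0, 0.0, -45.5]
contact_force: [0.7, 0.2, -0.6]
width: -0.0002
```

```bash
cat > look.py <<'E'
import sys
from h import *
o=telemetry.observe();print(o["eef_pos"],o["tcp_rot"],o["contact_force"],o["clock"])
d=o["eef_pos"][:2]-[0.47396,-0.23558]; print("jig",1e3*d@[-.7003,.7138],1e3*d@[-.7138,-.7003])
a=capture("top")[:,:,::-1]; b=capture("side")[:,:,::-1]
cv2.imwrite("pics/"+sys.argv[1],np.hstack([cv2.resize(a[185:285,325:425],(400,400),interpolation=cv2.INTER_CUBIC),cv2.resize(b[200:300,255:355],(400,400),interpolation=cv2.INTER_CUBIC)]))
E
python3 look.py v3.png
```

```text
[ 0.56567253 -0.32783732  0.03826444] [ 1.79998762e+02  1.36248706e-03 -4.55166371e+01] [ 0.66959983  0.18292033 -0.57330478] 3.225
jig -130.0795589638534 -0.8566053490431697
```

View pics/v3.png

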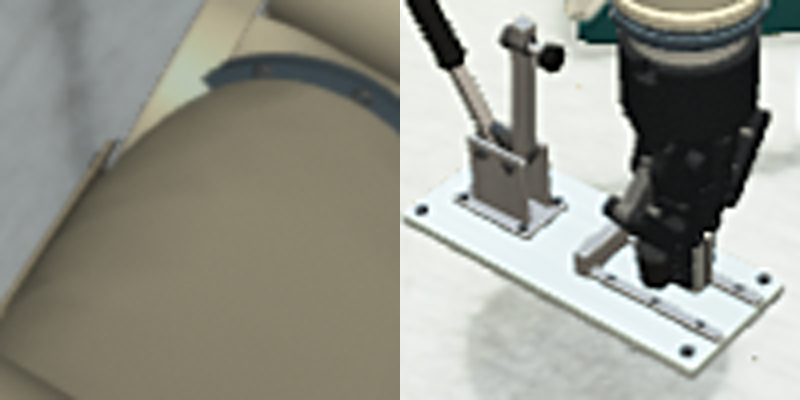

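Call:
{"name": "arm_command", "arguments": {
  "series": [
    [1, -0.0028, 0.0029, 0, 0, 0, 0],
    [1, -0.0028, 0.0029, 0, 0, 0, 0],
    [1, -0.0028, 0.0029, 0, 0, 0, 0],
    [1, -0.0014, 0.0014, 0, 0, 0, 0],
    [1, -0.0014, 0.0014, 0, 0, 0, 0],
    [1, 0, 0, 0, 0, 0, 0]
  ]
}}

```text
clock: 4.08
eef_pos: [0.5546, -0.3165, 0.0383]
tcp_rot: [180.0, 0.0, -45.5]
contact_force: [0.4, -0.9, -0.7]
width: -0.0002
```

```bash
python3 look.py v4.png
```

```text
[ 0.55461225 -0.31646053  0.03826236] [ 1.79997984e+02  1.08087826e-02 -4.55141321e+01] [ 0.36177767 -0.87903449 -0.73429969] 4.075
jig -114.21329284676519 -0.9289462214394129
```

View pics/v4.png

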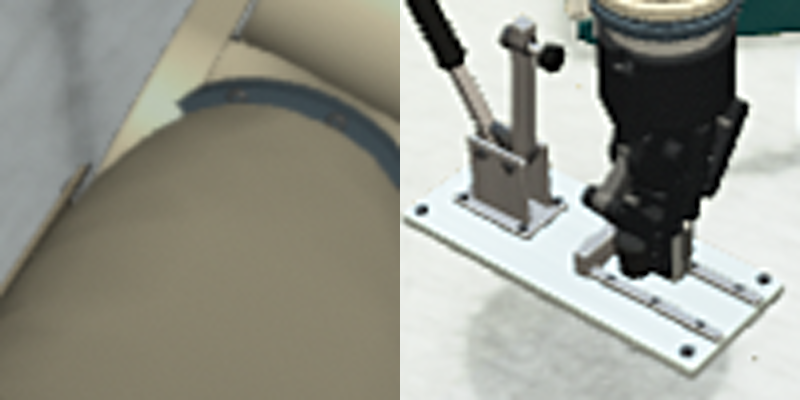

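Call:
{"name": "arm_command", "arguments": {
  "series": [
    [1, -0.0007, 0.0007, 0, 0, 0, 0],
    [1, -0.0007, 0.0007, 0, 0, 0, 0],
    [1, -0.0007, 0.0007, 0, 0, 0, 0]
  ]
}}

```text
clock: 4.55
eef_pos: [0.5526, -0.3145, 0.0383]
tcp_rot: [-180.0, -0.0, -45.5]
contact_force: [-0.4, 0.5, 0.5]
width: 0.0002
```

Call:
{"name": "arm_command", "arguments": {
  "series": [
    [1, -0.0007, 0.0007, 0, 0, 0, 0],
    [1, 0, 0, 0, 0, 0, 0]
  ]
}}

```text
clock: 4.8
eef_pos: [0.5518, -0.3137, 0.0382]
tcp_rot: [180.0, 0.0, -45.5]
contact_force: [-0.4, 0.2, -0.6]
width: -0.0002
```

Call:
{"name": "arm_command", "arguments": {
  "series": [
    [1, -0.0007, 0.0007, 0, 0, 0, 0],
    [1, 0, 0, 0, 0, 0, 0]
  ]
}}

```text
clock: 5.05
eef_pos: [0.5516, -0.3133, 0.0384]
tcp_rot: [-180.0, -0.1, -45.5]
contact_force: [1.2, -0.8, 0.2]
width: -0.0003
```

Call:
{"name": "arm_command", "arguments": {
  "series": [
    [1, -0.0007, 0.0007, 0, 0, 0, 0],
    [1, 0, 0, 0, 0, 0, 0]
  ]
}}

```text
clock: 5.3
eef_pos: [0.5515, -0.3131, 0.0388]
tcp_rot: [-180.0, -0.1, -45.5]
contact_force: [4.0, -3.4, -0.0]
width: -0.0002
```

Call:
{"name": "arm_command", "arguments": {
  "series": [
    [1, -0.0007, 0.0007, 0, 0, 0, 0],
    [1, 0, 0, 0, 0, 0, 0]
  ]
}}

```text
clock: 5.55
eef_pos: [0.5515, -0.3129, 0.0391]
tcp_rot: [-179.9, -0.2, -45.5]
contact_force: [4.2, -5.7, 0.2]
width: 0.0003
```

```bash
python3 look.py v5.png
```

```text
[ 0.55147628 -0.31285099  0.03906153] [-179.94824313   -0.23732059  -45.51341987] [ 4.23360839 -5.70426635  0.20305191] 5.55
jig -109.44068623016953 -1.218249014363624
```

View pics/v5.png

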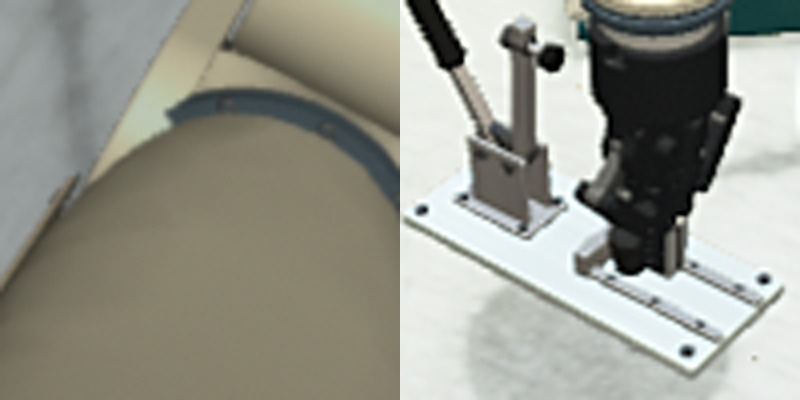

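Call:
{"name": "arm_command", "arguments": {
  "series": [
    [1, 0.0014, -0.0014, 0, 0, 0, 0],
    [1, 0.0028, -0.0028, 0, 0, 0, 0],
    [1, 0.007, -0.0071, 0, 0, 0, 0],
    [1, 0, 0, 0.02, 0, 0, 0],
    [1, 0, 0, 0.05, 0, 0, 0],
    [1, 0, 0, 0.06, 0, 0, 0],
    [1, 0, 0, 0.06, 0, 0, 0],
    [1, 0, 0, 0.03, 0, 0, 0]
  ]
}}

```text
clock: 6.65
eef_pos: [0.5619, -0.3234, 0.2638]
tcp_rot: [-179.9, -0.3, -45.5]
contact_force: [0.3, 0.1, -1.2]
width: 0.0
```

```bash
cat > w.py <<'E'
import sys
from h import *
i=camera_info("wrist");o=telemetry.observe();print(o["eef_pos"],o["tcp_rot"],o["contact_force"],o["clock"])
d=o["eef_pos"][:2]-[0.47396,-0.23558]; print("jig",1e3*d@[-.7003,.7138],1e3*d@[-.7138,-.7003])
for p in ([0.5335,-0.2963,.036],[0.5335,-0.2963,.01]): print("seat px",proj("wrist",p,i))
a=capture("wrist")[:,:,::-1]
cv2.imwrite("pics/"+sys.argv[1],a)
g=a[150:260,250:400].max(2)
E
python3 w.py w6.png
```

```text
[ 0.56185444 -0.32342838  0.26380941] [-179.91365008   -0.29817656  -45.52002967] [ 0.25125403  0.08111462 -1.1681882 ] 6.65
jig -124.25864991729661 -1.2188302932269879
seat px [318.4648787 201.632443 ]
seat px [318.39806959 195.86583381]
```

View pics/w6.png

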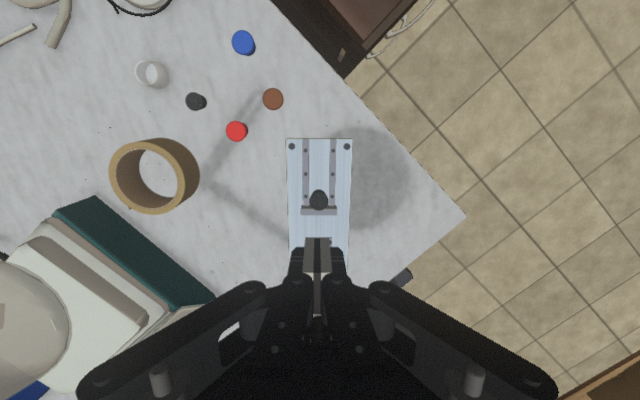

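Call:
{"name": "arm_command", "arguments": {
  "series": [
    [1, -0.0283, 0.0284, 0, 0, 0, 0],
    [1, -0.0283, 0.0284, 0, 0, 0, 0],
    [1, -0.0283, 0.0284, 0, 0, 0, 0],
    [1, -0.0283, 0.0284, 0, 0, 0, 0],
    [1, 0, 0, -0.03, 0, 0, 0],
    [1, 0, 0, -0.03, 0, 0, 0],
    [1, 0, 0, -0.03, 0, 0, 0],
    [1, 0, 0, 0, 0, 0, 0]
  ]
}}

```text
clock: 7.7
eef_pos: [0.4464, -0.2087, 0.1674]
tcp_rot: [179.9, 0.2, -45.5]
contact_force: [0.0, 0.4, -0.0]
width: -0.0002
```

```bash
sed -i 's/a\[185:285,325:425\]/a[185:285,320:420]/; s/b\[200:300,255:355\]/b[160:260,240:340]/' look.py; python3 look.py v7.png; python3 w.py w7.png;  python3 - <<'E'
from h import *
p=telemetry.observe()["eef_pos"]
ex=np.array([-.7003,.7138]);O=np.array([0.47396,-0.23558]);cur=np.array([(p[:2]-O)@ex,(p[:2]-O)@[-.7138,-.7003],p[2]])
for th in (1.0,.9,.8,.7,.6,.5,.4,.3,.2,.1,.05):
    t=np.array([.018+.095*np.cos(th)-.009*np.sin(th)-.011,.055+.095*np.sin(th)+.009*np.cos(th)+.019])
    dx=t[0]-cur[0];dz=t[1]-cur[2];w=ex*dx
    print(th,np.round(1e3*t,1),"step jig",np.round(1e3*dx,1),"world mm",np.round(1e3*w,1),np.round(1e3*dz,1)); cur=np.array([t[0],0,t[1]])
E
```

```text
[ 0.44639522 -0.20865806  0.16737835] [179.92780779   0.19986847 -45.51355703] [ 0.00816716  0.37074358 -0.0076319 ] 7.7
jig 38.520496976197876 0.8223089146430185
[ 0.44810667 -0.20949593  0.16938352] [-1.79986853e+02 -2.80235486e-02 -4.55223101e+01] [ 0.43356119 -0.01156664  0.76756538] 7.8
jig 36.72389989935197 0.1874323701929747
seat px [317.45850199  54.14979963]
seat px [317.41544678  59.32777267]
1.0 [ 50.8 158.8] step jig 14.4 world mm [-10.1  10.3] -10.9
0.9 [ 59. 154.] step jig 8.2 world mm [-5.8  5.9] -4.8
0.8 [ 66.7 148.4] step jig 7.7 world mm [-5.4  5.5] -5.6
0.7 [ 73.9 142.1] step jig 7.1 world mm [-5.   5.1] -6.3
0.6 [ 80.3 135.1] step jig 6.5 world mm [-4.5  4.6] -7.0
0.5 [ 86.1 127.4] step jig 5.7 world mm [-4.   4.1] -7.6
0.4 [ 91.  119.3] step jig 4.9 world mm [-3.5  3.5] -8.2
0.3 [ 95.1 110.7] step jig 4.1 world mm [-2.9  2.9] -8.6
0.2 [ 98.3 101.7] step jig 3.2 world mm [-2.3  2.3] -9.0
0.1 [100.6  92.4] step jig 2.3 world mm [-1.6  1.6] -9.3
0.05 [101.4  87.7] step jig 0.8 world mm [-0.6  0.6] -4.7
```

View pics/v7.png

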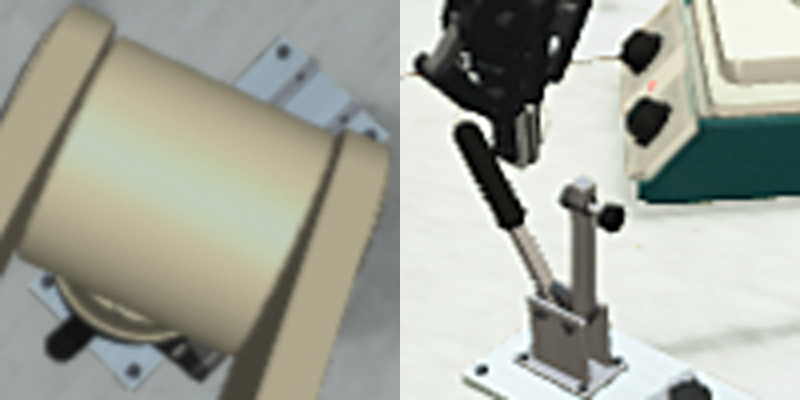

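View pics/w7.png

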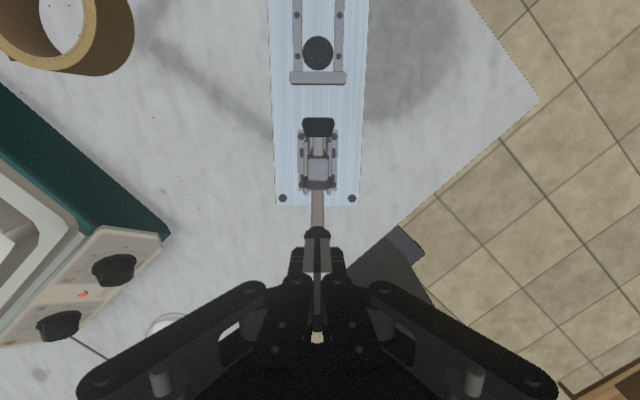

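Run:
```python
from h import *
crop(cv2.imread("pics/w7.png"),270,0,100,100,6,"w7c.png")
i=camera_info("wrist")
ex=np.array([-.7003,.7138]);ey=np.array([-.7138,-.7003]);O=np.array([0.47396,-0.23558])
for x,y,z in ((-72,-25,28),(-72,25,28),(-62,-25,28),(-62,25,28),(-85,0,36),(-72,0,36),(-98,0,36),(-72,0,10)):
    uv=proj("wrist",[*(O+ex*x/1e3+ey*y/1e3),z/1e3],i); print((x,y,z),np.round(uv,1),np.round((uv-[270,0])*6))
```

```text
(-72, -25, 28) [289.2  73.1] [115. 438.]
(-72, 25, 28) [346.   73.1] [456. 439.]
(-62, -25, 28) [289.5  85.3] [117. 512.]
(-62, 25, 28) [345.7  85.3] [454. 512.]
(-85, 0, 36) [317.7  55. ] [286. 330.]
(-72, 0, 36) [317.6  72. ] [286. 432.]
(-98, 0, 36) [317.7  37.5] [286. 225.]
(-72, 0, 10) [317.6  75.4] [286. 452.]
```

View pics/w7c.png

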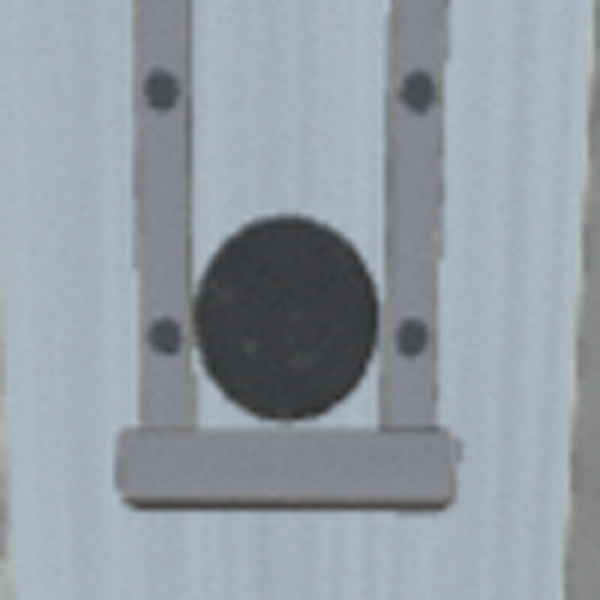

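Call:
{"name": "arm_command", "arguments": {
  "series": [
    [1, -0.0101, 0.0103, -0.0109, 0, 0, 0],
    [1, -0.0058, 0.0059, -0.0048, 0, 0, 0],
    [1, -0.0054, 0.0055, -0.0056, 0, 0, 0],
    [1, -0.005, 0.0051, -0.0063, 0, 0, 0]
  ]
}}

```text
clock: 8.35
eef_pos: [0.4223, -0.1826, 0.1416]
tcp_rot: [-179.9, -0.2, -45.5]
contact_force: [2.1, -0.7, 8.8]
width: -0.0
```

```bash
python3 look.py v8.png
```

```text
[ 0.42232022 -0.18263716  0.14163518] [-179.93162885   -0.18151164  -45.50306376] [ 2.11650053 -0.6862136   8.80889904] 8.35
jig 73.95393414195199 -0.2153985442707638
```

View pics/v8.png

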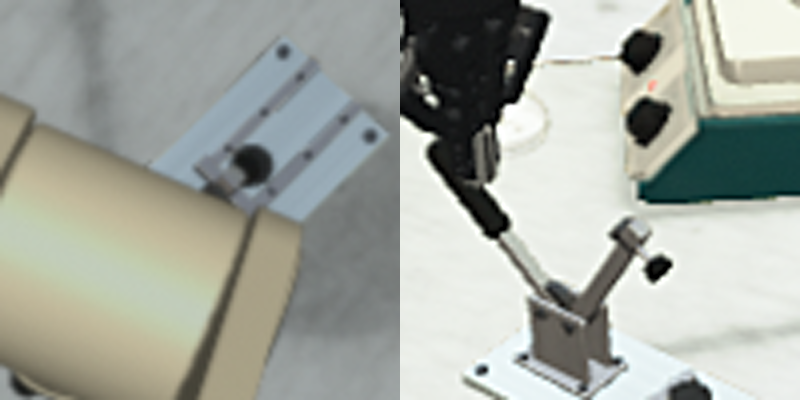

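The handle is going down and the hold-down arm is swinging over, with 9 N at the grip as expected. I carry on along the arc.

Call:
{"name": "arm_command", "arguments": {
  "series": [
    [1, -0.0045, 0.0046, -0.007, 0, 0, 0],
    [1, -0.004, 0.0041, -0.0076, 0, 0, 0],
    [1, -0.0035, 0.0035, -0.0082, 0, 0, 0],
    [1, -0.0029, 0.0029, -0.0086, 0, 0, 0],
    [1, -0.0023, 0.0023, -0.009, 0, 0, 0],
    [1, -0.0016, 0.0016, -0.0093, 0, 0, 0],
    [1, 0, 0, 0, 0, 0, 0]
  ]
}}

```text
clock: 9.32
eef_pos: [0.4018, -0.1632, 0.09]
tcp_rot: [179.9, 0.1, -45.5]
contact_force: [0.2, -1.2, 0.7]
width: -0.0
```

```bash
python3 look.py v9.png
```

```text
[ 0.40184702 -0.16320831  0.09004351] [ 1.79949847e+02  1.14926873e-01 -4.55162040e+01] [ 0.23923709 -1.16864933  0.69094253] 9.325
jig 102.15963289787618 0.7923527981648022
```

View pics/v9.png

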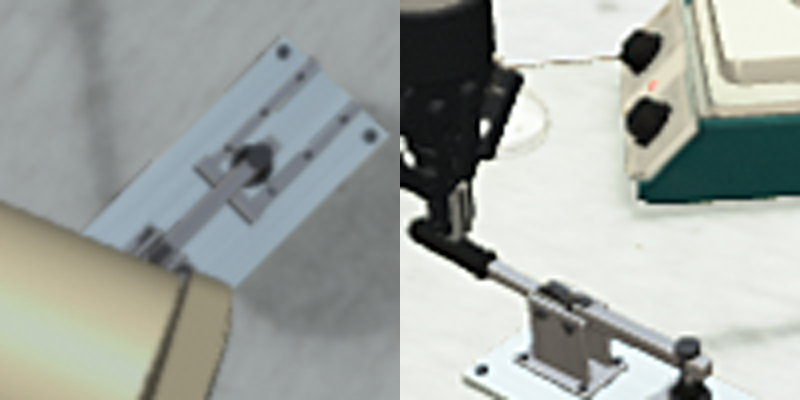

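The handle is snapped down and the force has dropped to about zero, so it is in lock. Next I retreat straight up and check.

Call:
{"name": "arm_command", "arguments": {
  "series": [
    [1, 0, 0, 0.02, 0, 0, 0],
    [1, 0, 0, 0.04, 0, 0, 0],
    [1, 0, 0, 0.05, 0, 0, 0],
    [1, 0, 0, 0.05, 0, 0, 0],
    [1, 0, 0, 0.02, 0, 0, 0],
    [1, -0.03, 0.03, 0, 0, 0, 0],
    [1, -0.03, 0.03, 0, 0, 0, 0],
    [1, 0, 0, 0, 0, 0, 0]
  ]
}}

```text
clock: 10.42
eef_pos: [0.341, -0.1023, 0.2712]
tcp_rot: [-180.0, 0.0, -45.5]
contact_force: [0.2, -0.2, 0.1]
width: -0.0001
```

```bash
python3 look.py v10.png
python3 - <<'E'
from h import *
i=camera_info("wrist"); a=capture("wrist")[:,:,::-1]; cv2.imwrite("pics/w10.png",a)
b=capture("side")[:,:,::-1]; crop(b,245,190,110,110,5,"s10.png")
t=capture("top")[:,:,::-1]; crop(t,320,185,110,100,5,"t10.png")
ex=np.array([-.7003,.7138]);O=np.array([0.47396,-0.23558])
for th in (.05,.3):
    for r in (.051,.125): 
        p=[*(O+ex*(.018+r*np.cos(th))),.055+r*np.sin(th)]; print(th,r,(proj("side",p)-[245,190])*5)
for p in ([*(O-ex*.085),.036],[*(O-ex*.085),.01]): print((proj("side",p)-[245,190])*5,(proj("top",p)-[320,185])*5)
E
```

```text
[ 0.34095722 -0.10232981  0.2711585 ] [-1.79988355e+02  4.51743545e-03 -4.54538764e+01] [ 0.18799733 -0.20631404  0.09925132] 10.425
jig 188.25583824122356 1.6222773076533825
0.05 0.051 [ 91.9339516  184.20038125]
0.05 0.125 [-12.7065895  128.05056353]
0.3 0.051 [ 93.04776893 165.30075814]
0.3 0.125 [-11.81978201  81.85161034]
[335.17964533 337.39370262] [312.65606462 206.34708587]
[336.62559457 379.88237773] [305.87131621 215.00219867]
```

View pics/s10.png

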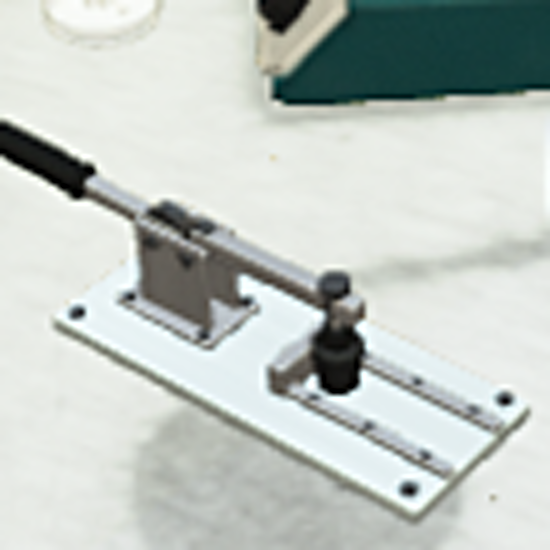

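View pics/t10.png

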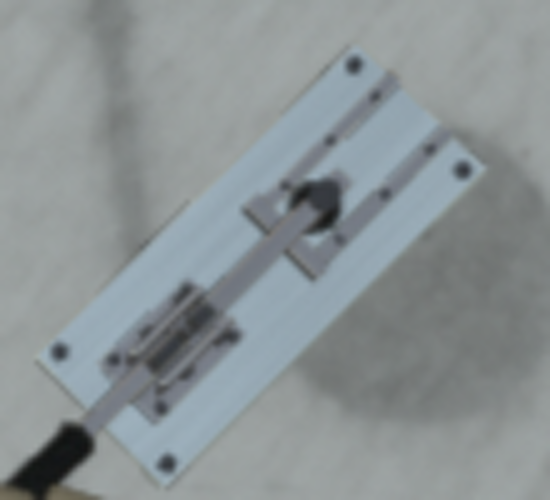

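View pics/w10.png

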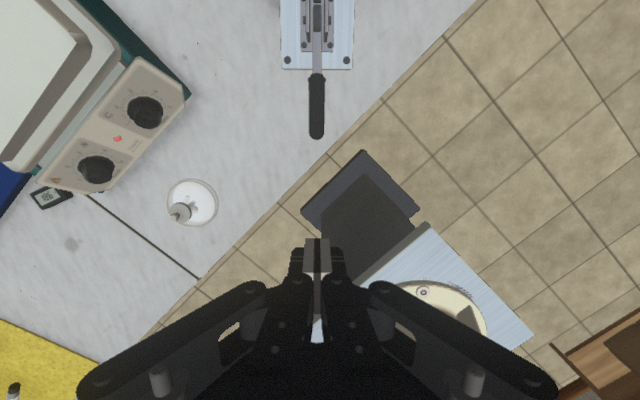

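```bash
python3 -c "
from workcell import ticket,telemetry
print(telemetry.observe()['contact_force']); print(ticket.hand_in())"
```

```text
[0.75495711 0.41433177 0.41643011]
the job is handed in; nothing more can be done
None
```

The stopper is home against the end stop and the clamp is locked on it. I handed the job in after about 10.5 s of the 48 s allowed; no verdict was reported.

- **Pushing the stopper:** I pushed it about 44 mm between the rails with the closed fingertips. The reaction rose to about 7 N with the tool within 0.5 mm of where it should be with the stopper home. The wrist picture afterwards showed it upright and flush with the stop, with an apparent gap of about 0.5 mm.
- **Closing the clamp:** I pushed the handle down along its arc, with about 9 N at the grip. It snapped over and the force on the tool dropped to about zero.
- **Final pictures:** The handle lies near the 0.05 rad line, with its grip within about 1.5 px of the locked position. The foot stands on the upright stopper at the seat, and the arm is clear of everything.

**Not checked directly:** I could not measure the foot's pressing force. I only saw it standing on the stopper with the handle in lock. I also did not re-measure the small stopper, tape and lamp, but the arm never came near them.

**Disagreements:** The plate corners measured from the side and top cameras differed by about 6 mm, probably because I picked the plate's lower edge in the side picture. I used the top view, and the contact position agreed with it.

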